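Stack an idler assembly on its mandrel

TASK

Pull the shouldered steel mandrel sideways out of its spring clip and stand it upright in the socket of the assembly stand, shoulder fully down. Then thread onto it, one after another, the ball bearing, the brass spacer sleeve and, on top, the grooved pulley, each seated flat on the part below, and let go. Do not disturb the tape measure or the tin of nuts.

Things in the scene. Friction and masses are not known exactly. Their poses are not given: they have to be found in the camera images.
- mandrel: steel pin upright in the rack's clip, 96 mm long. Origin: centre of its foot, z up the pin. Shank 12 mm diameter, tip tapered to 7 mm over 5 mm; shoulder 28 mm diameter at z = 26 to 32 mm; spindle 12 mm diameter up to 96 mm, last 8 mm tapered. Grip the spindle near z = 78 mm, above the clip. The shoulder sits under the clip jaws, so the pin cannot be lifted straight out. 0.12 kg
- rack: fixed rack; origin under the pin's axis at the foot plate's underside (plate x -36 to 48 mm, 60 mm wide, 8 mm thick; the pin's foot is on it). The clip opens to the rack's -x: pull the pin level that way; two sprung jaws (z 47 to 59 mm) resist with 9 to 14 N, let go after about 10 mm; after 30 mm the pin is clear to lift. Post behind, x 19 to 37 mm, to z = 60 mm
- stand: fixed assembly stand: grey foot plate 110 x 74 x 6 mm with four bolt heads, on it a steel block 50 x 50 mm with its top at z = 34 mm. Origin: centre of the underside. In the middle of the block's top, straight above the origin, is a blind round socket 14.5 mm diameter with a 2 mm chamfer; its floor is at z = 6 mm. The mandrel's shoulder comes to rest on the block's top, its foot then at z = 8 mm
- bearing: ball bearing lying flat, 44 mm diameter, 13 mm high, bore 16 mm, steel with a black seal. Origin: centre of its underside, z up. Like the other rings it may lie some 70 mm in front of the fixed tool tray (front edge along y, up to 68 mm high), where fingers closing along world y stay clear of the tray
- sleeve: brass spacer sleeve standing on end, 26 mm diameter, 20 mm high, bore 16 mm. Origin: centre of its underside, z up
- pulley: aluminium pulley lying flat, with a groove between two flanges, 62 mm diameter, 22 mm high (flanges 5 mm thick), bore 16 mm. Origin: centre of its underside, z up
- tape_measure: yellow tape measure, 62 x 73 x 31 mm, a bystander standing among the parts; leave it alone. Origin: its underside
- parts_tin: round open tin with nuts, 80 mm diameter, 33 mm high, a bystander; leave it alone. Origin: centre of its underside
Not all that is in view belongs to the job. Several things have the shape of the pulley; the one meant has the colours described above.

How it is judged (in metres and radians):
On the way, in this order (a step that is already met when the one before it is completed fails the run):
1. the mandrel stands upright in the stand's socket, shoulder down on the block (z of mandrel in the frame of stand between 0.004 and 0.012 m and horizontal distance between mandrel and stand below 0.006 m and angle between mandrel's own z axis and vertical below 0.1 rad), for 0.2 s.
2. the bearing lies on the mandrel's shoulder, round the spindle (all of step 1 and z of bearing in the frame of mandrel between 0.028 and 0.036 m and horizontal distance between bearing and mandrel below 0.008 m and angle between bearing's own z axis and vertical below 0.12 rad), for 0.2 s.
3. the brass sleeve stands on the bearing (all of step 2 and z of sleeve in the frame of mandrel between 0.041 and 0.049 m and horizontal distance between sleeve and mandrel below 0.008 m and angle between sleeve's own z axis and vertical below 0.12 rad), for 0.2 s.
4. the pulley lies on the sleeve (all of step 3 and z of pulley in the frame of mandrel between 0.061 and 0.069 m and horizontal distance between pulley and mandrel below 0.008 m and angle between pulley's own z axis and vertical below 0.12 rad), for 0.2 s.
At the end, for the whole second after the job is handed in: Mandrel in the socket within 4 mm of full depth, 6 mm of the middle, 0.1 rad of upright; on it bearing, sleeve and pulley with undersides 32, 45 and 65 mm above the mandrel's foot, each within 4 mm in height, 8 mm of its axis and 0.12 rad of level; all at rest and released (all of step 4 and linear speed of each of mandrel, bearing, sleeve, pulley below 0.02 m/s); the robot touches nothing.
It fails at once if the tape measure was shifted by more than 25 mm (distance of tape_measure from where it was at the start of the episode above 0.025 m).
It fails at once if the tin of nuts was shifted by more than 25 mm (distance of parts_tin from where it was at the start of the episode above 0.025 m).
It also fails if it takes over 131 s, if anything falls off the work surface, if the arm or the gripper's body presses on something with over 40 N, if the wrist force passes 120 N, or if a joint passes its speed limit or range.

ROBOT

A 6-joint arm with a two-finger parallel gripper is mounted at the origin on the work surface; the furniture and walls round the work are solid. World frame = base frame: x ahead of the robot, y to its left, z up, the work surface at z = 0. Lengths are in mm, angles in rad, forces in N, time in s.
With the tool pointing down it reaches from about 350 to 975 mm from the base axis. Payload 7.1 kg.
Tool frame: the origin (TCP) lies midway between the tips of the shut fingers; the grasp point (between the pads) lies 19 mm behind it (ctrl.grip_depth is the distance from the TCP to the grasp point, in mm); z points along the fingers, y is the line along which they close (so a half turn about z gives the same grasp; the last joint's range is limited). The gripper opens to 88 mm and grips with 3 to 60 N. Pads are 20 mm wide; open, the fingers measure 115 mm over their backs; the gripper's body (75 mm by 178 mm) begins 61 mm behind the grasp point.
Start: joints at [1.204, 0.423, 1.63, -0, 1.089, -0.019], TCP at [212.987, 587.572, 222.675] pointing down, gripper open.
Joint ranges: [-3, 3], [-0.9, 2.11], [0.09, 2.58], [-1.31, 4.45], [0.11, 2.69], [-2.54, 2.54]. Speed limits (rad/s): [2.39, 2.39, 3.01, 3.14, 3.14, 3.14].

INTERFACE

Orientations are given as a rotation vector (axis times angle).
In Python, from workcell import ctrl, cams gives the robot as it stands.
- The arm moves only by the tool move_arm, never from a script. Its argument "steps" is a list of rows, each a list of 3 entries, a list of its own where there are three numbers: the shift along the tool's x, y, z in units of 25 mm (1.0 is 25 mm), then the turn about the tool's z in units of 5 degrees (1.0 is 5 degrees), then the closure, from 0 (fully open) to 1 (shut). A call has 1 to 20 rows; each row shifts and turns the commanded pose from where the row before left it, along the tool's axes as they then stand; what a row does not reach is not made up. A row lasts 1/12 s, in which the tool goes at most 41.7 mm and 7.16 degrees, less where a joint would pass 70% of its speed; a pose out of reach is approached as far as the arm can. A call is refused whole if a number of a shift passes 1 or a number of a turn 1, either way. A call with a gripper value outside its range is refused whole. The fingers move at their own pace and stop on an object; the grip force is fixed at half the most. Time passes only in rows, so rows that do not move let the fingers close. It gives the time, the measured TCP pose, the force, the opening and the grip force at its end, in the units of the state.
- ctrl.get_obs(): the state, without advancing time (a new reading comes with each control period).
- cams.get_image(name): name is "scene" or "top" or "wrist"; returns a dict with "image" (420x560x3 uint8, red, green, blue), "camera_matrix" (3x3 intrinsics, pixels), "xyz" and "rotation" of the camera in the world; the wrist camera has in their place "mount" (4x4, takes a point from camera to tool coordinates, whose origin is the TCP and whose axes are the flange's). Camera axes: x right, y down, z forward; pixel columns grow to the right and rows downward; lengths in mm; the calibration is good to about 2 mm. A picture is of the moment at which its call begins: read the wrist's pose just before it. There is no depth.
- ctrl.close_job(): hands the job in; it is judged then, once.
Trained networks look in the newest picture that a camera, given by its name, has taken for a name from the list of things; names that differ only in an ending like _2 or _b are one class to them, and where a whole thing is asked for, a point or a joint stands for the part that bears it (a point fixed in the world has none). Each returns a list of dicts, best first, with "p" (0 to 1); they miss things now and then, are a little off and sometimes report something else, mostly with a low value. They report only what shows in the picture. A call takes as long as a camera call. They do not tell look-alikes from the thing itself.
- cams.boxes_of(camera, thing): "rect" ([centre column, centre row, width, height] in pixels, round what is visible of it).
- cams.cut_out(camera, thing): "pixels" (420x560 bool, what is visible of it) and "rect" ([centre column, centre row, width, height] in pixels, round what is visible of it).
The state is a dict: "t": time; "qpos": joint angles; "qvel": joint speeds; "joint_torque": joint torques, N m; "ee_pos": TCP position; "orientation": TCP orientation; "ft_force": force on the tool from outside, world axes, zero at the start; "moment": the same for the moment, N m; "width": finger opening in mm; "grasp_force": force on a finger pad.
Only numpy, scipy, OpenCV 4.12 (cv2) and the standard library are available. Lean on these libraries where they do the work, as an engineer would, in place of code of your own. Each camera call takes 0.05 s, during which the arm holds its last target. There are 200 camera calls.

## Working session

There is one attempt and no reset: what is moved stays moved. The work goes in short steps, Python scripts to look and compute and a tool call to move; the robot and the scene stay as the last step left them, time stands still between calls to the robot, and variables do not carry over. Pictures are saved under pics/ and viewed, at most 17 in all, crops included, and the job is handed in when it is done.

Besides the shell and the picture viewer there is one more tool, called after "Request:" as name([rows], argument=value, ...), one row to a line, values as JSON. move_arm: Moves the arm, as the interface text tells. Its arguments: {"type":"object","properties":{"steps":{"type":"array"}},"required":["steps"]}

```bash
mkdir -p pics; ls; cat > h.py <<'E'
import numpy as np, cv2
from scipy.spatial.transform import Rotation as R
from workcell import ctrl, cams
def cam(name):
    o=ctrl.get_obs(); d=cams.get_image(name); K=np.array(d["camera_matrix"])
    if name=="wrist":
        M=np.array(d["mount"]); Rt=R.from_rotvec(o["orientation"]).as_matrix()
        Rc=Rt@M[:3,:3]; p=Rt@M[:3,3]+np.array(o["ee_pos"])
    else: Rc=np.array(d["rotation"]); p=np.array(d["xyz"])
    return d["image"],K,Rc,p
def ray(c,uv,z):
    _,K,Rc,p=c; v=Rc@np.linalg.solve(K,[uv[0],uv[1],1.]); return p+v*(z-p[2])/v[2]
def proj(c,X):
    _,K,Rc,p=c; q=K@(Rc.T@(np.array(X,float)-p)); return q[:2]/q[2]
def save(n,im): cv2.imwrite("pics/"+n,cv2.cvtColor(im,cv2.COLOR_RGB2BGR))
E
python3 - <<'E'
from h import *
hts=dict(mandrel=96,rack=0,stand=34,bearing=13,sleeve=20,pulley=22,tape_measure=31,parts_tin=33)
for n in ["top","scene"]:
    c=cam(n); save(n+"0.png",c[0]); print(n,c[3],c[2].tolist(),c[1].tolist())
    for t,h in hts.items():
        for b in cams.boxes_of(n,t): 
            if b["p"]>.2: print(t,round(b["p"],2),np.round(b["rect"]),np.round(ray(c,b["rect"][:2],h)))
E
```

```text
pics
top [ 380.58205426  -98.66577873 1098.6654524 ] [-2.222110268457004, 2.15997495567997, -0.06870170835264586] [[408.7855347337097, 0.0, 284.7220900338261], [0.0, 408.7855347337097, 205.14541653444306], [0.0, 0.0, 1.0]]Traceback (most recent call last):
  File "<stdin>", line 7, in <module>
  File "h.py", line 12, in ray
    _,K,Rc,p=c; v=Rc@np.linalg.solve(K,[uv[0],uv[1],1.]); return p+v*(z-p[2])/v[2]
                                                                              ~^^^
IndexError: invalid index to scalar variable.
```

Camera rotation is a rotation vector; fix.

```bash
sed -i 's/Rc=np.array(d\["rotation"\])/Rc=R.from_rotvec(d["rotation"]).as_matrix()/' h.py
python3 - <<'E'
from h import *
hts=dict(mandrel=96,rack=0,stand=34,bearing=13,sleeve=20,pulley=22,tape_measure=31,parts_tin=33)
for n in ["top","scene"]:
    c=cam(n); save(n+"0.png",c[0]); print(n,c[3])
    for t,h in hts.items():
        for b in cams.boxes_of(n,t): 
            if b["p"]>.2: print(t,round(b["p"],2),np.round(b["rect"]),np.round(ray(c,b["rect"][:2],h)))
print(ctrl.get_obs()["orientation"])
E
```

```text
top [ 380.58205426  -98.66577873 1098.6654524 ]
mandrel 0.4 [305. 172.   9.   8.] [ 526. -147.   96.]
rack 0.64 [305. 172.  34.  39.] [ 538. -153.    0.]
stand 0.59 [386. 190.  34.  40.] [ 494. -363.   34.]
bearing 0.75 [194. 217.  18.  15.] [407. 139.  13.]
pulley 0.91 [334. 226.  21.  25.] [ 395. -232.   22.]
pulley 0.89 [402. 243.  22.  26.] [ 355. -410.   22.]
pulley 0.88 [444. 242.  23.  20.] [ 362. -522.   22.]
pulley 0.6 [434. 279.  26.  25.] [ 264. -495.   22.]
tape_measure 0.81 [272. 213.  30.  24.] [423. -68.  31.]
tape_measure 0.4 [147. 235.  10.  10.] [358. 257.  31.]
parts_tin 0.73 [146. 235.   8.  10.] [358. 257.  33.]
parts_tin 0.65 [351. 154.  31.  38.] [ 585. -269.   33.]
scene [-320.85107447 -817.63997256  606.1225041 ]
mandrel 0.64 [313. 194.  10.  32.] [ 479. -200.   96.]
mandrel 0.32 [316. 204.  30.  34.] [ 440. -238.   96.]
stand 0.94 [374. 247.  42.  30.] [ 452. -396.   34.]
pulley 0.84 [356. 280.  31.  28.] [ 337. -424.   22.]
pulley 0.8 [407. 296.  30.  24.] [ 359. -529.   22.]
pulley 0.6 [304. 240.  26.  22.] [ 390. -244.   22.]
pulley 0.55 [368. 318.  36.  28.] [ 255. -504.   22.]
tape_measure 0.58 [260. 215.  24.  19.] [397. -90.  31.]
parts_tin 0.93 [357. 214.  29.  27.] [ 555. -284.   33.]
[-5.43590566e-01 -3.09417919e+00  1.86739950e-05]
```

View pics/top0.png

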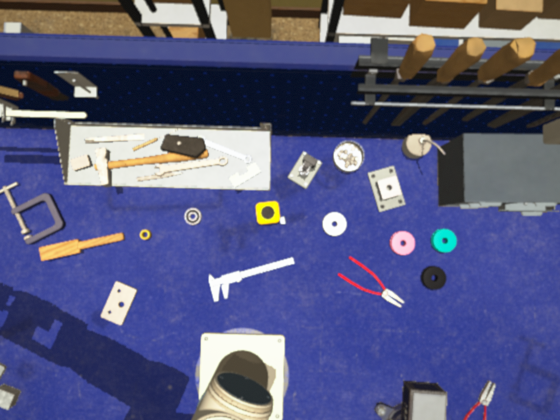

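View pics/scene0.png

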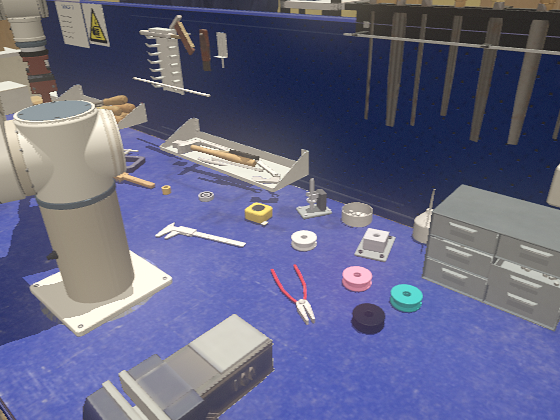

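The pulley-shaped things in the top view are white/aluminium (334,224), pink (402,243), teal (444,241) and black (434,278). Only (334,224) fits "aluminium", and I'll confirm it with an enlarged crop before reaching. The sleeve is at (145,235), bearing (193,216), rack (305,170), stand (386,188), tape (268,212) and tin (348,155). First move: towards the sleeve and bearing for a wrist look.

Request:
move_arm([
  [[0, 0, -0.5], -1, 0],
  [[0, 0, -0.5], -1, 0],
  [[0, 0, -0.5], -1, 0],
  [[0, 0, -0.5], -0.99, 0],
  [[-0.45, -0.95, 0], 0, 0],
  [[-0.45, -0.95, 0], 0, 0],
  [[-0.45, -0.95, 0], 0, 0],
  [[-0.45, -0.95, 0], 0, 0],
  [[-0.45, -0.95, 0], 0, 0],
  [[-0.45, -0.95, 0], 0, 0],
  [[-0.45, -0.95, 0], 0, 0],
  [[-0.45, -0.95, 0], 0, 0],
  [[-0.45, -0.95, 0], 0, 0],
  [[-0.45, -0.95, 0], 0, 0],
  [[-0.45, -0.95, 0], 0, 0],
  [[-0.45, -0.95, 0], 0, 0],
  [[-0.45, -0.95, 0], 0, 0],
  [[-0.45, -0.95, 0], 0, 0],
  [[-0.45, -0.95, 0], 0, 0],
  [[0, 0, 0], 0, 0],
])

```text
t: 2.72
ee_pos: [383.0, 228.5, 272.8]
orientation: [0.003, 3.141, -0.001]
ft_force: [-0.6, -0.2, 0.6]
width: 87.8
grasp_force: 0.0
```

```bash
python3 - <<'E'
from h import *
o=ctrl.get_obs(); print(np.round(o["ee_pos"],1),o["orientation"],np.round(o["qpos"],2))
c=cam("wrist"); save("w1.png",c[0]); print(c[3]-o["ee_pos"],c[2].round(3).tolist(),c[1][0])
for t,h in dict(bearing=13,sleeve=20).items():
    for b in cams.boxes_of("wrist",t): print(t,round(b["p"],2),np.round(b["rect"]),np.round(ray(c,b["rect"][:2],h)))
E
```

```text
[383.  228.5 272.8] [ 3.47725756e-03  3.14089301e+00 -1.38439968e-03] [ 0.51  0.09  1.96 -0.    1.1  -1.06]
[-76.08623656   0.69103402 161.93414472] [[0.002, 0.961, 0.278], [1.0, -0.002, -0.002], [-0.001, 0.278, -0.961]] [327.13167118   0.         279.0353876 ]
bearing 0.8 [217. 196.  34.  33.] [413. 146.  13.]
sleeve 0.49 [309. 156.  21.  19.] [360. 266.  20.]
```

View pics/w1.png

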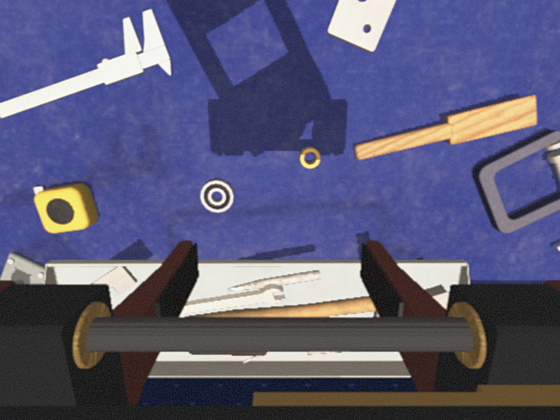

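The wrist view shows the bearing at (217,196), sleeve at (310,157) and tape at (65,208). The two cameras differ by several mm, so I'll refine each from close up. Next is the rack and stand.

Request:
move_arm([
  [[-0.15, -0.97, -0.05], 0, 0],
  [[-0.15, -0.97, -0.05], 0, 0],
  [[-0.15, -0.97, -0.05], 0, 0],
  [[-0.15, -0.97, -0.05], 0, 0],
  [[-0.15, -0.97, -0.05], 0, 0],
  [[-0.15, -0.97, -0.05], 0, 0],
  [[-0.15, -0.97, -0.05], 0, 0],
  [[-0.15, -0.97, -0.05], 0, 0],
  [[-0.15, -0.97, -0.05], 0, 0],
  [[-0.15, -0.97, -0.05], 0, 0],
  [[-0.15, -0.97, -0.05], 0, 0],
  [[-0.15, -0.97, -0.05], 0, 0],
  [[-0.15, -0.97, -0.05], 0, 0],
  [[-0.15, -0.97, -0.05], 0, 0],
  [[-0.15, -0.97, -0.05], 0, 0],
  [[-0.15, -0.97, -0.05], 0, 0],
  [[-0.15, -0.97, -0.05], 0, 0],
  [[-0.15, -0.97, -0.05], 0, 0],
  [[-0.15, -0.97, 0], 0, 0],
  [[0, 0, 0], 0, 0],
])

```text
t: 4.53
ee_pos: [454.9, -231.5, 295.3]
orientation: [0.0, 3.14, -0.002]
ft_force: [-0.2, -0.5, 0.2]
width: 88.0
grasp_force: 0.0
```

```bash
python3 - <<'E'
from h import *
o=ctrl.get_obs(); print(np.round(o["ee_pos"],1),o["orientation"],np.round(o["qpos"],2))
c=cam("wrist"); im=c[0]; save("w2.png",cv2.resize(im[0:300],(800,429)))
for t,h in dict(mandrel=96,rack=0,stand=34,pulley=22).items():
    for b in cams.boxes_of("wrist",t): 
        if b["p"]>.2: print(t,round(b["p"],2),np.round(b["rect"]),np.round(ray(c,b["rect"][:2],h)))
E
```

```text
[ 454.9 -231.5  295.3] [ 2.71603538e-04  3.14042255e+00 -2.14489668e-03] [-0.49  0.17  1.81 -0.    1.16 -2.06]
mandrel 0.55 [344. 242.  22.  32.] [ 525. -155.   96.]
rack 0.95 [336. 235.  65.  74.] [ 554. -146.    0.]
stand 0.65 [183. 198.  76.  87.] [ 488. -360.   34.]
pulley 0.76 [ 53. 104.  58.  54.] [ 368. -519.   22.]
pulley 0.64 [62. 26. 65. 50.] [ 279. -491.   22.]
pulley 0.59 [547. 139.  19.  35.] [412. 118.  22.]
pulley 0.56 [279. 132.  49.  46.] [ 403. -232.   22.]
```

View pics/w2.png

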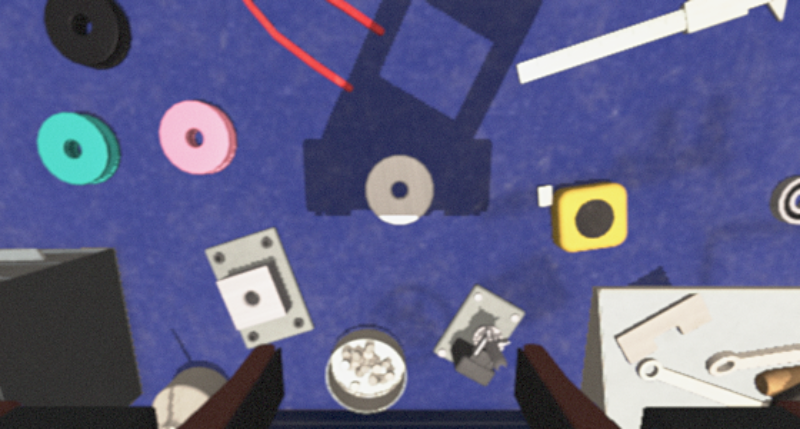

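The wrist view (shown at 1.43×) has the stand at (258,293), with its hole at (252,297). The aluminium pulley is at (400,190), the tape at (590,217), the tin at (366,368), and the rack with the pin at (480,335). The rack's post lies lower-left, so its +x is roughly world (0.82,-0.57). I'll turn the tool so the fingers close along rack x, placed above the pin.

Request:
move_arm([
  [[-0.72, 0.81, 0.8], 0, 0],
  [[-0.72, 0.81, 0.8], 0, 0],
  [[-0.72, 0.81, 0.8], 0, 0],
  [[-0.72, 0.81, 0.8], 0, 0],
  [[0, 0, 0], 1, 0],
  [[0, 0, 0], 1, 0],
  [[0, 0, 0], 1, 0],
  [[0, 0, 0], 1, 0],
  [[0, 0, 0], 1, 0],
  [[0, 0, 0], 1, 0],
  [[0, 0, 0], 1, 0],
  [[0, 0, 0], 1, 0],
  [[0, 0, 0], 1, 0],
  [[0, 0, 0], 1, 0],
  [[0, 0, 0], 1, 0],
  [[0, 0, 0], 1, 0],
  [[0, 0, 0], 1, 0],
  [[0, 0, 0], 1, 0],
  [[0, 0, 0], 1, 0],
  [[0, 0, 0], 1, 0],
])

```text
t: 6.45
ee_pos: [525.1, -147.0, 215.4]
orientation: [-2.022, -2.404, -0.0]
ft_force: [-0.0, 0.4, -0.3]
width: 88.0
grasp_force: 0.0
```

Request:
move_arm([
  [[0, 0, 0], 1, 0],
  [[0, 0, 0], 1, 0],
  [[0, 0, 0], 1, 0],
  [[0, 0, 0], 1, 0],
  [[0, 0, 0], 1, 0],
  [[0, 0, 0], 1, 0],
  [[0, 0, 0], 1, 0],
  [[0, 0, 0], 1, 0],
  [[0, 0, 0], 1, 0],
  [[0, 0, 0], 0, 0],
  [[0, 0, 0], 0, 0],
])

```text
t: 7.37
ee_pos: [525.2, -147.4, 215.4]
orientation: [-2.784, -1.456, -0.0]
ft_force: [0.3, 0.2, 0.1]
width: 87.9
grasp_force: 0.0
```

```bash
python3 - <<'E'
from h import *
o=ctrl.get_obs(); print(np.round(o["ee_pos"],1),o["orientation"],np.round(o["qpos"],2))
c=cam("wrist"); im=c[0]; save("w3.png",cv2.resize(im[60:400,100:460],(800,756))[:600])
print(proj(c,[527,-150,104]))
for t,h in dict(mandrel=104,rack=0).items():
    for b in cams.boxes_of("wrist",t): 
        if b["p"]>.2: print(t,round(b["p"],2),np.round(b["rect"]),np.round(ray(c,b["rect"][:2],h)))
E
```

```text
[ 525.2 -147.4  215.4] [-2.78358091e+00 -1.45644605e+00 -1.82344868e-04] [-0.3   0.32  1.81  0.    1.01  0.31]
[282.56530089 205.98901904]
rack 0.66 [298. 175.  77.  55.] [ 547. -154.    0.]
```

View pics/w3.png

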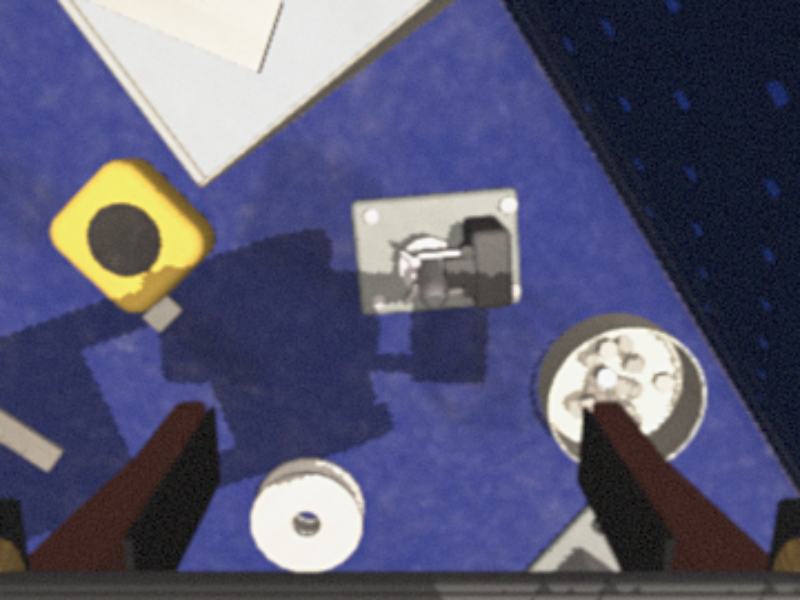

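```bash
python3 - <<'E'
from h import *
from scipy.optimize import least_squares
c=cam("wrist"); im=c[0]
px=np.array([[353,203],[516,188],[520,300],[363,313]])/2.2225+[100,60]
# image right=rack +x ; image up = tool +x = rack +y
loc=np.array([[-36,30,8],[48,30,8],[48,-30,8],[-36,-30,8]],float)
def W(q,l): 
    C,S=np.cos(q[2]),np.sin(q[2]); return np.array([q[0]+C*l[0]-S*l[1],q[1]+S*l[0]+C*l[1],l[2]])
r=least_squares(lambda q:np.ravel([proj(c,W(q,l)) for l in loc]-px),[527,-150,-.6]);q=r.x
print(q,np.degrees(q[2]),r.fun.round(1))
g=cv2.convertScaleAbs(im,alpha=1.5,beta=10); 
x0,y0,s=250,130,9
g=cv2.resize(g[y0:y0+65,x0:x0+88],None,fx=s,fy=s,interpolation=cv2.INTER_CUBIC)
for z in (104,96,40,34,8):
    pts=np.array([ (proj(c,W(q,[6*np.cos(a) if z>40 or z<34 else 14*np.cos(a),6*np.sin(a) if z>40 or z<34 else 14*np.sin(a),z]))-[x0,y0]+.5)*s for a in np.linspace(0,6.28,30)])
    cv2.polylines(g,[pts.astype(int)],True,(255,0,0) if z>90 else (0,255,0),1)
save("w3b.png",g)
E
```

```text
[ 5.42582036e+02 -1.48338191e+02 -5.23464278e-01] -29.992293876353187 [-1.1 -1.1  0.7 -0.8  0.9  1.  -0.4  1.1]
```

View pics/w3b.png

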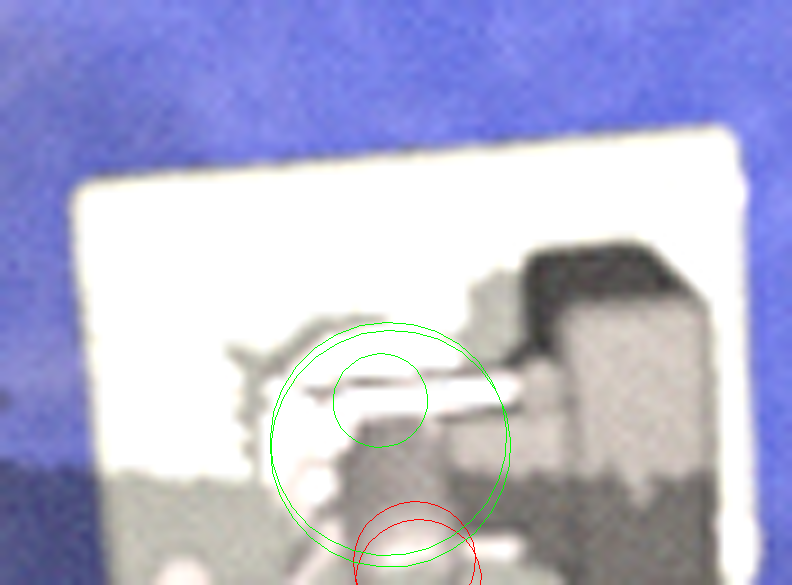

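```bash
python3 - <<'E'
from h import *
c=cam("wrist"); im=c[0]
q=[542.58,-148.34,-.5235]
def W(q,l): 
    C,S=np.cos(q[2]),np.sin(q[2]); return np.array([q[0]+C*l[0]-S*l[1],q[1]+S*l[0]+C*l[1],l[2]])
g=cv2.convertScaleAbs(im,alpha=1.3,beta=10); 
x0,y0,s=262,160,11
g=cv2.resize(g[y0:y0+52,x0:x0+64],None,fx=s,fy=s,interpolation=cv2.INTER_CUBIC)
for z,r in ((104,3.5),(96,6),(60,6)):
    pts=np.array([ (proj(c,W(q,[r*np.cos(a),r*np.sin(a),z]))-[x0,y0]+.5)*s for a in np.linspace(0,6.28,30)])
    print(z,pts.mean(0),proj(c,W(q,[0,0,z])))
    cv2.polylines(g,[pts.astype(int)],True,(255,0,0),1)
save("w3c.png",g)
E
```

```text
104 [379.63113045 378.77659901] [295.87829161 193.95175766]
96 [375.66200309 354.85395588] [295.42797812 191.79615638]
60 [356.02214804 262.16115566] [293.66648283 183.36407161]
```

View pics/w3c.png

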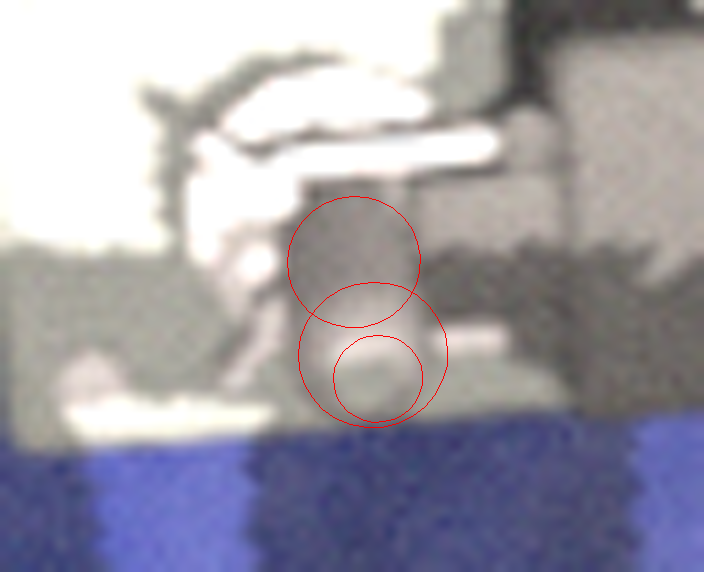

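The enlarged view confirms the pin tip at crop (365,375), within 1.3 px of the model, so the pin axis is about (542,-148) with the rack at yaw -30°. Aligning and descending.

Request:
move_arm([
  [[0, 0, 0], -0.95, 0],
  [[0.31, 0.6, 0], 0, 0],
  [[0, 0, 0.8], 0, 0],
  [[0, 0, 0.8], 0, 0],
  [[0, 0, 0.8], 0, 0],
  [[0, 0, 0.8], 0, 0],
  [[0, 0, 0.8], 0, 0],
  [[0, 0, 0.8], 0, 0],
  [[0, 0, 0.8], 0, 0],
  [[0, 0, 0.34], 0, 0],
  [[0, 0, 0], 0, 0],
  [[0, 0, 0], 0, 0],
])

```text
t: 8.62
ee_pos: [542.2, -149.2, 66.8]
orientation: [-2.723, -1.566, 0.001]
ft_force: [0.7, -0.1, 0.6]
width: 88.2
grasp_force: 0.0
```

Request:
move_arm([
  [[0.03, 0, 0], 0, 0.5],
  [[0, 0, 0], 0, 0.7],
  [[0, 0, 0], 0, 0.8],
  [[0, 0, 0], 0, 1],
  [[0, 0, 0], 0, 1],
  [[0, 0, 0], 0, 1],
  [[0, 0, 0], 0, 1],
  [[0, 0, 0], 0, 1],
  [[0, 0, 0], 0, 1],
  [[0, 0, 0], 0, 1],
])

```text
t: 9.45
ee_pos: [542.5, -148.5, 66.6]
orientation: [-2.724, -1.565, 0.0]
ft_force: [0.4, -0.9, -0.3]
width: 24.5
grasp_force: 0.0
```

Request:
move_arm([
  [[0, 0, 0], 0, 1],
  [[0, 0, 0], 0, 1],
  [[0, 0, 0], 0, 1],
  [[0, 0, 0], 0, 1],
  [[0, 0, 0], 0, 1],
])

```text
t: 9.87
ee_pos: [542.4, -148.4, 66.6]
orientation: [-2.724, -1.565, 0.0]
ft_force: [-1.3, 0.6, 0.3]
width: 11.3
grasp_force: 30.0
```

Request:
move_arm([
  [[0, -0.2, 0], 0, 1],
  [[0, -0.2, 0], 0, 1],
  [[0, -0.2, 0], 0, 1],
  [[0, -0.2, 0], 0, 1],
  [[0, -0.2, 0], 0, 1],
  [[0, -0.2, 0], 0, 1],
  [[0, -0.2, 0], 0, 1],
  [[0, -0.2, 0], 0, 1],
  [[0, -0.2, 0], 0, 1],
  [[0, 0, 0], 0, 1],
  [[0, 0, 0], 0, 1],
])

```text
t: 10.78
ee_pos: [503.2, -125.6, 66.6]
orientation: [-2.723, -1.565, 0.001]
ft_force: [-0.1, -0.3, -1.9]
width: 11.1
grasp_force: 30.0
```

Request:
move_arm([
  [[0, 0, -0.8], 0, 1],
  [[0, 0, -0.8], 0, 1],
  [[0, 0, -0.8], 0, 1],
  [[0, 0, -0.8], 0, 1],
  [[0, 0, -0.8], 0, 1],
  [[0, 0, 0], 1, 1],
  [[0, 0, 0], 1, 1],
  [[0, 0, 0], 1, 1],
  [[0, 0, 0], 1, 1],
  [[0, 0, 0], 1, 1],
  [[0, 0, 0], 1, 1],
  [[0, 0, 0], 1, 1],
  [[0, 0, 0], 1, 1],
  [[0, 0, 0], 1, 1],
  [[0, 0, 0], 1, 1],
  [[0, 0, 0], 1, 1],
  [[0, 0, 0], 1, 1],
])

```text
t: 12.2
ee_pos: [503.8, -125.9, 166.6]
orientation: [-3.142, 0.013, 0.0]
ft_force: [-0.3, -0.8, -1.2]
width: 11.0
grasp_force: 30.0
```

Request:
move_arm([
  [[-0.25, 0.94, 0], 0, 1],
  [[-0.25, 0.94, 0], 0, 1],
  [[-0.25, 0.94, 0], 0, 1],
  [[-0.25, 0.94, 0], 0, 1],
  [[-0.25, 0.94, 0], 0, 1],
  [[-0.25, 0.94, 0], 0, 1],
  [[-0.25, 0.94, 0], 0, 1],
  [[-0.25, 0.94, 0], 0, 1],
  [[-0.25, 0.94, 0], 0, 1],
  [[-0.25, 0.94, 0], 0, 1],
  [[0, 0, 0], 0, 1],
  [[0, 0, 0], 0, 1],
])

```text
t: 13.2
ee_pos: [439.8, -361.6, 166.5]
orientation: [-3.141, 0.01, -0.0]
ft_force: [0.0, -0.2, -2.2]
width: 11.5
grasp_force: 30.0
```

```bash
python3 - <<'E'
from h import *
o=ctrl.get_obs(); print(np.round(o["ee_pos"],1),o["orientation"],np.round(o["qpos"],2))
c=cam("wrist"); im=c[0]; save("w4.png",cv2.resize(im[0:380,60:500],None,fx=1.55,fy=1.55))
p=np.array(o["ee_pos"]); print("pin tip/foot px",proj(c,p-[0,0,1]+[0,0,38]),proj(c,p-[0,0,59]))
for t,h in dict(stand=34,pulley=22,mandrel=100).items():
    for b in cams.boxes_of("wrist",t): 
        if b["p"]>.2: print(t,round(b["p"],2),np.round(b["rect"]),np.round(ray(c,b["rect"][:2],h)))
E
```

```text
[ 439.8 -361.6  166.5] [-3.14144971e+00  9.75488460e-03 -9.63369953e-06] [-0.71  0.41  1.8   0.    0.93  0.87]
pin tip/foot px [279.82236302 296.79896121] [279.47349194 224.21644461]
stand 0.69 [ 14. 206.  28.  57.] [ 434. -114.   34.]
pulley 0.74 [335. 260.  54.  48.] [ 371. -418.   22.]
pulley 0.62 [153. 226.  68.  58.] [ 409. -236.   22.]
pulley 0.57 [432. 259.  69.  63.] [ 372. -517.   22.]
pulley 0.29 [163.  42. 108.  84.] [ 575. -263.   22.]
mandrel 0.93 [281. 258.  44.  79.] [ 410. -363.  100.]
```

View pics/w4.png

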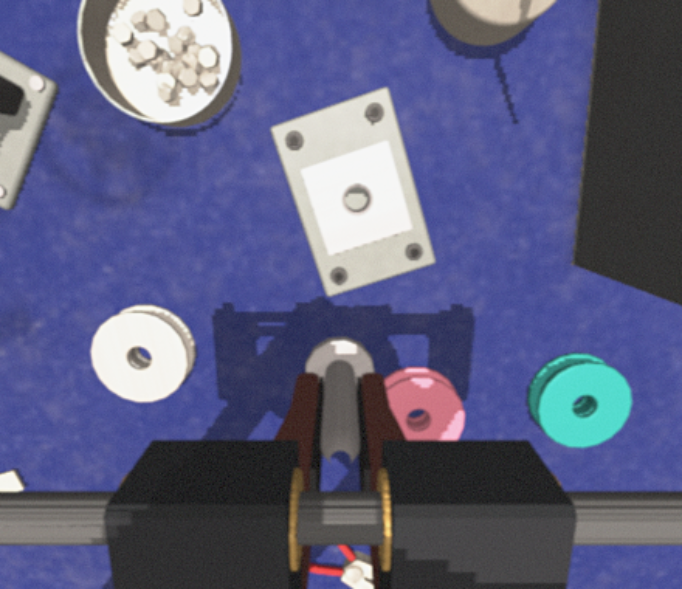

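The stand's hole is at (357,198), which is image px (290,128). The pin hangs straight at (340,370–460). The aluminium pulley is at (140,355), pink at (418,405), teal at (583,402) and the tin at (165,60).

```bash
python3 - <<'E'
from h import *
c=cam("wrist"); im=c[0]; hsv=cv2.cvtColor(im,cv2.COLOR_RGB2HSV)
m=(im.min(2)>215).astype(np.uint8)
n,l,st,ce=cv2.connectedComponentsWithStats(m); k=l[118,290] or l[112,280]
b=(l==k).astype(np.uint8); cs,_=cv2.findContours(b,cv2.RETR_CCOMP,cv2.CHAIN_APPROX_NONE)
for x in sorted(cs,key=cv2.contourArea)[-3:]: 
    r=cv2.minAreaRect(x); print(cv2.contourArea(x),r, ray(c,r[0],34))
print(im[120:136,280:302].min(2))
print("hand",ray(c,(290.3,127.7),34))
E
```

```text
326.0 ((293.0, 128.5), (20.0, 21.0), 0.0) [ 503.4777842  -371.72147315   34.        ]
3393.0 ((293.45001220703125, 127.34999084472656), (61.031951904296875, 60.71572494506836), 71.56504821777344) [ 504.45566059 -372.1067863    34.        ]
[[244 244 244 245 246 246 247 240 223 201 188 179 170 166 176 177 181 206
  224 237 247 246]
 [245 244 245 245 246 245 231 202 185 168 156 141 135 133 132 143 150 163
  170 182 224 244]
 [245 245 245 246 246 236 205 172 159 139 128 122 120 123 120 123 128 138
  151 169 194 234]
 [245 245 246 247 242 219 179 153 129 120 118 117 114 113 116 115 117 115
  129 153 182 219]
 [245 246 246 245 233 197 163 134 117 116 115 115 112 118 113 114 113 112
  108 130 167 199]
 [245 246 246 242 221 178 150 130 134 137 133 136 143 134 134 135 132 125
  111 110 143 182]
 [245 245 246 235 199 160 138 152 182 191 191 189 188 189 186 190 184 158
  121 102 118 166]
 [245 245 245 230 188 156 144 170 200 204 205 205 203 203 204 203 197 174
  139 113 108 154]
 [245 246 242 225 192 177 187 193 200 203 202 204 201 203 202 202 203 193
  186 148 111 153]
 [244 245 242 223 192 190 203 203 200 201 202 197 201 200 198 200 198 202
  196 158 111 151]
 [245 245 243 223 190 188 200 205 201 200 202 202 199 196 196 194 203 200
  188 141 106 155]
 [245 246 244 233 206 194 199 203 202 201 199 198 196 200 200 200 198 197
  166 117 114 162]
 [245 246 246 238 212 192 193 196 200 202 201 202 201 202 198 199 193 183
  148 103 139 183]
 [245 245 245 241 220 187 171 176 198 200 201 198 200 202 200 195 182 153
  113 115 167 202]
 [244 244 245 243 229 202 173 166 170 189 194 201 196 197 188 171 143 110
  104 141 189 215]
 [244 244 244 244 243 227 203 176 147 143 158 162 164 153 144 125 105 113
  142 179 215 230]]
hand [ 504.16670103 -369.35223882   34.        ]
```

Request:
move_arm([
  [[0.644, 0.095, 0], 0, 1],
  [[0.644, 0.095, 0], 0, 1],
  [[0.644, 0.095, 0], 0, 1],
  [[0.644, 0.095, 0], 0, 1],
  [[0, 0, 0.6], 0, 1],
  [[0, 0, 0.6], 0, 1],
  [[0, 0, 0.6], 0, 1],
  [[0, 0, 0.6], 0, 1],
  [[0, 0, 0.44], 0, 1],
  [[0, 0, 0], 0, 1],
  [[0, 0, 0], 0, 1],
  [[0, 0, 0], 0, 1],
])

```text
t: 14.45
ee_pos: [505.1, -370.4, 96.4]
orientation: [3.141, -0.006, 0.001]
ft_force: [0.9, 0.3, -0.9]
width: 11.6
grasp_force: 30.0
```

Request:
move_arm([
  [[0, 0, 0.1], 0, 1],
  [[0, 0, 0.1], 0, 1],
  [[0, 0, 0.1], 0, 1],
  [[0, 0, 0], 0, 1],
  [[0, 0, 0], 0, 1],
])

```text
t: 14.87
ee_pos: [504.4, -370.7, 88.2]
orientation: [3.141, -0.006, -0.0]
ft_force: [-0.6, -1.4, -1.4]
width: 11.2
grasp_force: 30.0
```

Request:
move_arm([
  [[0, 0.02, 0.1], 0, 1],
  [[0, 0, 0.1], 0, 1],
  [[0, 0, 0.1], 0, 1],
  [[0, 0, 0], 0, 1],
  [[0, 0, 0], 0, 1],
])

```text
t: 15.28
ee_pos: [504.2, -370.9, 80.1]
orientation: [-3.141, 0.006, 0.001]
ft_force: [-2.5, -3.3, -3.8]
width: 11.2
grasp_force: 30.0
```

Request:
move_arm([
  [[-0.03, 0.04, 0], 0, 1],
  [[0, 0, 0.1], 0, 1],
  [[0, 0, 0.1], 0, 1],
  [[0, 0, 0], 0, 1],
  [[0, 0, 0], 0, 1],
])

```text
t: 15.7
ee_pos: [503.9, -371.6, 75.4]
orientation: [-3.141, 0.006, 0.0]
ft_force: [-0.4, -0.1, -2.2]
width: 11.3
grasp_force: 30.0
```

Request:
move_arm([
  [[0, 0, 0.1], 0, 1],
  [[0, 0, 0.1], 0, 1],
  [[0, 0, 0.1], 0, 1],
  [[0, 0, 0.05], 0, 1],
  [[0, 0, 0], 0, 1],
  [[0, 0, 0], 0, 1],
])

```text
t: 16.2
ee_pos: [503.8, -371.8, 66.8]
orientation: [-3.141, 0.006, 0.0]
ft_force: [0.2, 0.5, -2.8]
width: 11.3
grasp_force: 30.0
```

Request:
move_arm([
  [[0, 0, 0.04], 0, 1],
  [[0, 0, 0], 0, 0.7],
  [[0, 0, 0], 0, 0.4],
  [[0, 0, 0], 0, 0.2],
  [[0, 0, 0], 0, 0],
  [[0, 0, 0], 0, 0],
  [[0, 0, 0], 0, 0],
  [[0, 0, 0], 0, 0],
  [[0, 0, -0.5], 0, 0],
  [[0, 0, -0.8], 0, 0],
  [[0, 0, -0.9], 0, 0],
  [[0, 0, -0.9], 0, 0],
  [[0, 0, -0.9], 0, 0],
  [[0, 0, -0.9], 0, 0],
  [[0, 0, 0], 0, 0],
])

```text
t: 17.45
ee_pos: [506.1, -373.6, 194.3]
orientation: [3.137, -0.006, 0.01]
ft_force: [0.2, -0.0, 1.1]
width: 87.6
grasp_force: 0.0
```

```bash
python3 - <<'E'
from h import *
o=ctrl.get_obs(); print(np.round(o["ee_pos"],1),o["orientation"],o["width"])
c=cam("wrist"); im=c[0]
a,b=im[60:320,180:380],cam("top")[0][150:215,340:440]
a=cv2.resize(a,(400,520)); 
C=[503.5,-372]
for z,r in ((104,3.5),(40,14),(34,9.25)):
    pts=np.array([ (proj(c,[C[0]+r*np.cos(t),C[1]+r*np.sin(t),z])-[180,60]+.5)*2 for t in np.linspace(0,6.28,30)])
    cv2.polylines(a,[pts.astype(int)],True,(255,0,0),1)
save("w5.png",a)
print(proj(c,[*C,104]))
E
```

```text
[ 506.1 -373.6  194.3] [ 3.13652099 -0.00627403  0.0104258 ] 87.56123301638571
[276.89093423 215.32622859]
```

View pics/w5.png

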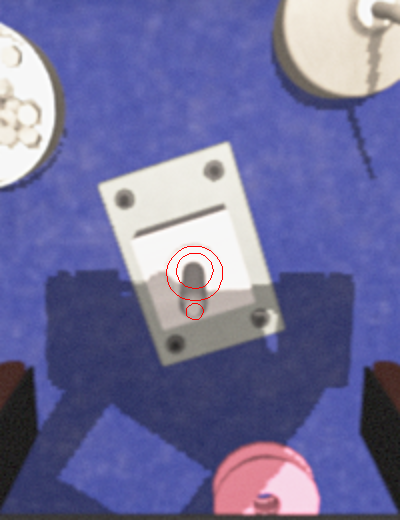

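The pin stands upright in the socket: tip at crop (193,313), as predicted. On to the bearing.

Request:
move_arm([
  [[-0.2, -0.985, 0], 0, 0],
  [[-0.2, -0.985, 0], 0, 0],
  [[-0.2, -0.985, 0], 0, 0],
  [[-0.2, -0.985, 0], 0, 0],
  [[-0.2, -0.985, 0], 0, 0],
  [[-0.2, -0.985, 0], 0, 0],
  [[-0.2, -0.985, 0], 0, 0],
  [[-0.2, -0.985, 0], 0, 0],
  [[-0.2, -0.985, 0], 0, 0],
  [[-0.2, -0.985, 0], 0, 0],
  [[-0.2, -0.985, 0], 0, 0],
  [[-0.2, -0.985, 0], 0, 0],
  [[-0.2, -0.985, 0], 0, 0],
  [[-0.2, -0.985, 0], 0, 0],
  [[-0.2, -0.985, 0], 0, 0],
  [[-0.2, -0.985, 0], 0, 0],
  [[-0.2, -0.985, 0], 0, 0],
  [[-0.2, -0.985, 0], 0, 0],
  [[-0.2, -0.985, 0], 0, 0],
  [[-0.2, -0.985, 0], 0, 0],
])

```text
t: 19.22
ee_pos: [404.4, 121.9, 187.5]
orientation: [3.141, -0.006, -0.003]
ft_force: [0.1, -0.4, -0.7]
width: 88.1
grasp_force: 0.0
```

Request:
move_arm([
  [[-0.2, -0.985, 0], 0, 0],
  [[0, 0, 0], 0, 0],
  [[0, 0, 0], 0, 0],
  [[0, 0, 0], 0, 0],
])

```text
t: 19.55
ee_pos: [400.2, 145.3, 187.8]
orientation: [3.141, -0.005, -0.002]
ft_force: [0.6, -0.5, 0.6]
width: 87.8
grasp_force: 0.0
```

```bash
cat >> h.py <<'E'
def find(c,t,h,name="wrist"):
    for b in cams.cut_out(name,t):
        if b["p"]<.25: continue
        x=max(cv2.findContours(b["pixels"].astype(np.uint8),cv2.RETR_EXTERNAL,cv2.CHAIN_APPROX_NONE)[0],key=cv2.contourArea)
        print(t,round(b["p"],2),np.round(b["rect"]),"at z/2",ray(c,b["rect"][:2],h/2).round(1))
E
python3 - <<'E'
from h import *
o=ctrl.get_obs(); print(np.round(o["ee_pos"],1),o["orientation"],np.round(o["qpos"],2))
c=cam("wrist"); im=c[0]; save("w6.png",im[:330]) 
for t,h in dict(bearing=13,sleeve=20).items(): find(c,t,h)
E
```

```text
[400.2 145.3 187.8] [ 3.14083842e+00 -5.11941475e-03 -2.39812405e-03] [ 0.32  0.18  2.08 -0.    0.88  1.89]
bearing 0.65 [282. 174.  42.  41.] at z/2 [414.4 142.6   6.5]
sleeve 0.91 [170. 222.  28.  25.] at z/2 [362.5 264.6  10. ]
```

View pics/w6.png

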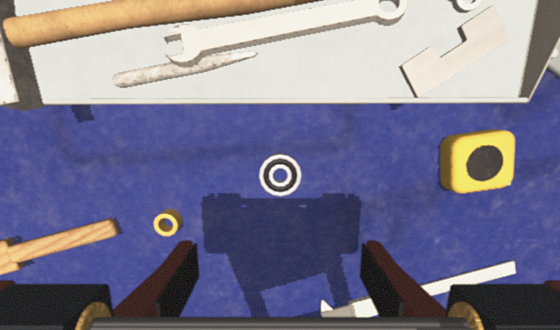

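Bearing at (281,175), sleeve at (166,223). Descending on the bearing.

Request:
move_arm([
  [[0.54, 0.07, 0], 0, 0],
  [[0, 0, 0.8], 0, 0],
  [[0, 0, 0.8], 0, 0],
  [[0, 0, 0.8], 0, 0],
  [[0, 0, 0.8], 0, 0],
  [[0, 0, 0.8], 0, 0],
  [[0, 0, 0.8], 0, 0],
  [[0, 0, 0.8], 0, 0],
  [[0, 0, 0.8], 0, 0],
  [[0, 0, 0.5], 0, 0],
  [[0, 0, 0.3], 0, 0],
  [[0, 0, 0.18], 0, 0],
  [[0, 0, 0], 0, 0],
  [[0, 0, 0], 0, 0],
])

```text
t: 20.87
ee_pos: [414.9, 143.8, 4.1]
orientation: [-3.141, 0.007, -0.001]
ft_force: [0.3, 0.2, 0.4]
width: 87.9
grasp_force: 0.0
```

```bash
python3 - <<'E'
from h import *
o=ctrl.get_obs(); print(np.round(o["ee_pos"],1),o["orientation"])
c=cam("wrist"); im=c[0]; save("tmp.png",im)
for t,h in dict(bearing=13).items(): find(c,t,13*1.5)
E
```

```text
[414.9 143.8   4.1] [-3.14146704e+00  6.84555153e-03 -7.00716269e-04]
bearing 0.57 [277. 265.  82.  82.] at z/2 [414.4 145.    9.8]
```

Request:
move_arm([
  [[0, -0.04, 0.03], 0, 0.4],
  [[0, 0, 0], 0, 0.6],
  [[0, 0, 0], 0, 1],
  [[0, 0, 0], 0, 1],
  [[0, 0, 0], 0, 1],
  [[0, 0, 0], 0, 1],
  [[0, 0, 0], 0, 1],
  [[0, 0, 0], 0, 1],
  [[0, 0, 0], 0, 1],
  [[0, 0, 0], 0, 1],
  [[0, 0, 0], 0, 1],
])

```text
t: 21.88
ee_pos: [414.4, 144.9, 3.2]
orientation: [3.142, -0.006, -0.0]
ft_force: [1.0, 0.2, 1.7]
width: 42.9
grasp_force: 30.0
```

Request:
move_arm([
  [[0, 0, -0.4], 0, 1],
  [[0, 0, -0.8], 0, 1],
  [[0, 0, -0.8], 0, 1],
  [[0, 0, -0.8], 0, 1],
  [[0, 0, -0.8], 0, 1],
  [[0, 0, -0.8], 0, 1],
  [[0, 0, -0.8], 0, 1],
  [[0, 0, -0.8], 0, 1],
  [[0.17, 0.984, 0], 0, 1],
  [[0.17, 0.984, 0], 0, 1],
  [[0.17, 0.984, 0], 0, 1],
  [[0.17, 0.984, 0], 0, 1],
  [[0.17, 0.984, 0], 0, 1],
  [[0.17, 0.984, 0], 0, 1],
  [[0.17, 0.984, 0], 0, 1],
  [[0.17, 0.984, 0], 0, 1],
  [[0.17, 0.984, 0], 0, 1],
  [[0.17, 0.984, 0], 0, 1],
  [[0.17, 0.984, 0], 0, 1],
  [[0.17, 0.984, 0], 0, 1],
])

```text
t: 23.55
ee_pos: [463.9, -151.7, 153.8]
orientation: [-3.142, 0.007, 0.0]
ft_force: [0.7, 0.1, -1.3]
width: 43.2
grasp_force: 30.0
```

Request:
move_arm([
  [[0.17, 0.984, 0], 0, 1],
  [[0.17, 0.984, 0], 0, 1],
  [[0.17, 0.984, 0], 0, 1],
  [[0.17, 0.984, 0], 0, 1],
  [[0.17, 0.984, 0], 0, 1],
  [[0.17, 0.984, 0], 0, 1],
  [[0.17, 0.984, 0], 0, 1],
  [[0.17, 0.984, 0], 0, 1],
  [[0.17, 0.984, 0], 0, 1],
  [[0, 0, 0], 0, 1],
  [[0, 0, 0], 0, 1],
  [[0, 0, 0], 0, 1],
  [[0, 0, 0], 0, 1],
])

```text
t: 24.63
ee_pos: [501.1, -370.9, 153.2]
orientation: [-3.141, 0.005, 0.001]
ft_force: [0.5, 1.4, -0.5]
width: 43.0
grasp_force: 30.0
```

```bash
python3 - <<'E'
from h import *
o=ctrl.get_obs(); print(np.round(o["ee_pos"],1),o["orientation"],o["width"])
c=cam("wrist"); im=c[0]; save("tmp.png",im[120:350,160:400])
p=np.array(o["ee_pos"]); print("bearing top px",proj(c,p+[-.3,0,10]),"tip px",proj(c,[503.7,-371.7,104]))
for t in ["bearing","mandrel"]: find(c,t,2*(p[2]+10) if t=="bearing" else 208)
E
```

```text
[ 501.1 -370.9  153.2] [-3.14084481e+00  5.25072911e-03  1.16496340e-03] 42.968373160611385
bearing top px [279.67449544 268.83884496] tip px [280.71548762 225.23883778]
bearing 0.59 [278. 264.  85.  82.] at z/2 [ 503.2 -370.   163.2]
bearing 0.33 [ 12. 270.  25.  41.] at z/2 [ 500.7 -234.1  163.2]
mandrel 0.76 [282. 204.  33.  40.] at z/2 [ 519.  -372.5  104. ]
```

Request:
move_arm([
  [[0.1, 0.03, 0.4], 0, 1],
  [[0, 0, 0.5], 0, 1],
  [[0, 0, 0.5], 0, 1],
  [[0, 0, 0.3], 0, 1],
  [[0, 0, 0], 0, 1],
  [[0, 0, 0.1], 0, 1],
  [[0, 0, 0.1], 0, 1],
  [[0, 0, 0.1], 0, 1],
  [[0, 0, 0], 0, 1],
  [[0, 0, 0], 0, 1],
])

```text
t: 25.62
ee_pos: [504.1, -372.9, 103.4]
orientation: [3.141, -0.006, 0.0]
ft_force: [0.5, -1.2, -0.5]
width: 42.8
grasp_force: 30.0
```

Request:
move_arm([
  [[0, -0.03, 0.1], 0, 1],
  [[0, 0, 0.1], 0, 1],
  [[0, 0, 0.1], 0, 1],
  [[0, 0, 0.1], 0, 1],
  [[0, 0, 0], 0, 1],
  [[0, 0, 0], 0, 1],
])

```text
t: 26.12
ee_pos: [503.9, -372.0, 92.9]
orientation: [-3.141, 0.006, 0.001]
ft_force: [-1.1, -0.5, -0.9]
width: 43.0
grasp_force: 30.0
```

Request:
move_arm([
  [[0, 0, 0.2], 0, 1],
  [[0, 0, 0.2], 0, 1],
  [[0, 0, 0.2], 0, 1],
  [[0, 0, 0.2], 0, 1],
  [[0, 0, 0.2], 0, 1],
  [[0, 0, 0.2], 0, 1],
  [[0, 0, 0.2], 0, 1],
  [[0, 0, 0.2], 0, 1],
  [[0, 0, 0.2], 0, 1],
  [[0, 0, 0.06], 0, 1],
  [[0, 0, 0], 0, 1],
  [[0, 0, 0], 0, 1],
])

```text
t: 27.12
ee_pos: [504.1, -372.1, 46.7]
orientation: [-3.142, 0.006, 0.0]
ft_force: [-0.2, -1.0, -1.4]
width: 43.0
grasp_force: 30.0
```

Request:
move_arm([
  [[0, 0, 0.06], 0, 1],
  [[0, 0, 0.06], 0, 1],
  [[0, 0, 0], 0, 1],
  [[0, 0, 0], 0, 0.6],
  [[0, 0, 0], 0, 0.3],
  [[0, 0, 0], 0, 0],
  [[0, 0, 0], 0, 0],
  [[0, 0, 0], 0, 0],
  [[0, 0, 0], 0, 0],
  [[0, 0, -0.4], 0, 0],
  [[0, 0, -0.8], 0, 0],
  [[0, 0, -0.8], 0, 0],
  [[0, 0, -0.8], 0, 0],
  [[0, 0, -0.8], 0, 0],
  [[0, 0, -0.8], 0, 0],
  [[0, 0, -0.8], 0, 0],
  [[0, 0, -0.6], 0, 0],
  [[0, 0, 0], 0, 0],
  [[0, 0, 0], 0, 0],
])

```text
t: 28.7
ee_pos: [504.4, -372.4, 189.9]
orientation: [3.14, -0.006, 0.003]
ft_force: [-0.4, 0.3, -0.2]
width: 87.7
grasp_force: 0.0
```

```bash
python3 - <<'E'
from h import *
o=ctrl.get_obs(); print(np.round(o["ee_pos"],1),o["width"])
c=cam("wrist"); im=c[0].copy()
for z,r in ((53,22),(40,22)):
    pts=np.array([ proj(c,[503.8+r*np.cos(t),-371.9+r*np.sin(t),z]) for t in np.linspace(0,6.28,40)])*3
a=cv2.resize(im,None,fx=3,fy=3)
pts=np.array([ proj(c,[503.8+22*np.cos(t),-371.9+22*np.sin(t),53]) for t in np.linspace(0,6.28,40)])*3
cv2.polylines(a,[pts.astype(int)],True,(255,0,0),1)
save("w7.png",a[360:860,560:1160])
find(c,"bearing",2*46.5)
E
```

```text
[ 504.4 -372.4  189.9] 87.69476449514848
bearing 0.75 [279. 197.  48.  43.] at z/2 [ 502.9 -371.9   46.5]
```

View pics/w7.png

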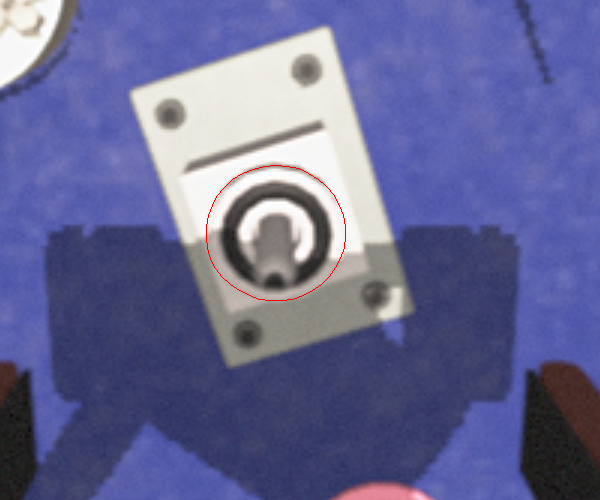

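The bearing sits flat round the spindle at crop (276,232), where it should be. Now to the sleeve.

Request:
move_arm([
  [[-0.24, -0.978, 0], 0, 0],
  [[-0.24, -0.978, 0], 0, 0],
  [[-0.24, -0.978, 0], 0, 0],
  [[-0.24, -0.978, 0], 0, 0],
  [[-0.24, -0.978, 0], 0, 0],
  [[-0.24, -0.978, 0], 0, 0],
  [[-0.24, -0.978, 0], 0, 0],
  [[-0.24, -0.978, 0], 0, 0],
  [[-0.24, -0.978, 0], 0, 0],
  [[-0.24, -0.978, 0], 0, 0],
  [[-0.24, -0.978, 0], 0, 0],
  [[-0.24, -0.978, 0], 0, 0],
  [[-0.24, -0.978, 0], 0, 0],
  [[-0.24, -0.978, 0], 0, 0],
  [[-0.24, -0.978, 0], 0, 0],
  [[-0.24, -0.978, 0], 0, 0],
  [[-0.24, -0.978, 0], 0, 0],
  [[-0.24, -0.978, 0], 0, 0],
  [[-0.24, -0.978, 0], 0, 0],
  [[-0.24, -0.978, 0], 0, 0],
])

```text
t: 30.47
ee_pos: [384.7, 118.3, 187.7]
orientation: [3.141, -0.006, -0.003]
ft_force: [0.4, 0.1, 0.0]
width: 87.6
grasp_force: 0.0
```

Request:
move_arm([
  [[-0.24, -0.978, 0], 0, 0],
  [[-0.24, -0.978, 0], 0, 0],
  [[-0.24, -0.978, 0], 0, 0],
  [[-0.24, -0.978, 0], 0, 0],
  [[-0.24, -0.978, 0], 0, 0],
  [[-0.24, -0.978, 0], 0, 0],
  [[0, 0, 0.8], 0, 0],
  [[0, 0, 0.8], 0, 0],
  [[0, 0, 0.8], 0, 0],
  [[0, 0, 0], 0, 0],
  [[0, 0, 0], 0, 0],
  [[0, 0, 0], 0, 0],
])

```text
t: 31.47
ee_pos: [350.6, 264.1, 128.8]
orientation: [3.141, -0.007, -0.001]
ft_force: [-0.4, 0.7, 1.0]
width: 87.7
grasp_force: 0.0
```

```bash
python3 - <<'E'
from h import *
o=ctrl.get_obs(); print(np.round(o["ee_pos"],1),o["orientation"],np.round(o["qpos"],2))
c=cam("wrist"); save("tmp.png",c[0])
find(c,"sleeve",30); 
hsv=cv2.cvtColor(c[0],cv2.COLOR_RGB2HSV)
E
```

```text
[350.6 264.1 128.8] [ 3.14119203e+00 -6.56531472e-03 -8.53388057e-04] [ 0.62  0.31  2.1  -0.    0.74  2.19]
sleeve 0.74 [274. 190.  30.  34.] at z/2 [362.8 269.   15. ]
```

Request:
move_arm([
  [[0.5, -0.16, 0], 0, 0.43],
  [[0, 0, 0], 0, 0.43],
  [[0, 0, 0.4], 0, 0.43],
  [[0, 0, 0.6], 0, 0.43],
  [[0, 0, 0.6], 0, 0.43],
  [[0, 0, 0.6], 0, 0.43],
  [[0, 0, 0.6], 0, 0.43],
  [[0, 0, 0], 0, 0.43],
  [[0, 0, 0], 0, 0.43],
  [[0, 0, 0], 0, 0.43],
])

```text
t: 32.4
ee_pos: [363.1, 268.2, 59.1]
orientation: [-3.141, 0.006, -0.0]
ft_force: [0.7, -0.3, 0.1]
width: 50.3
grasp_force: 0.0
```

```bash
python3 - <<'E'
from h import *
o=ctrl.get_obs(); print(np.round(o["ee_pos"],1),o["width"])
c=cam("wrist"); save("tmp.png",c[0])
find(c,"sleeve",30)
E
```

```text
[363.1 268.2  59.1] 50.255454204007144
sleeve 0.96 [282. 230.  36.  44.] at z/2 [364.2 266.9  15. ]
```

Request:
move_arm([
  [[0.02, 0.04, 0.4], 0, 0.43],
  [[0, 0, 0.5], 0, 0.43],
  [[0, 0, 0.5], 0, 0.43],
  [[0, 0, 0.5], 0, 0.43],
  [[0, 0, 0.34], 0, 0.43],
  [[0, 0, 0], 0, 0.43],
  [[0, 0, 0], 0, 0.6],
  [[0, 0, 0], 0, 1],
  [[0, 0, 0], 0, 1],
  [[0, 0, 0], 0, 1],
  [[0, 0, 0], 0, 1],
  [[0, 0, 0], 0, 1],
  [[0, 0, 0], 0, 1],
  [[0, 0, 0], 0, 1],
])

```text
t: 33.67
ee_pos: [364.0, 267.4, 3.2]
orientation: [-3.141, 0.006, -0.001]
ft_force: [-0.4, -0.0, 6.8]
width: 25.7
grasp_force: 30.0
```

Request:
move_arm([
  [[0, 0, -0.4], 0, 1],
  [[0, 0, -0.8], 0, 1],
  [[0, 0, -0.8], 0, 1],
  [[0, 0, -0.8], 0, 1],
  [[0, 0, -0.8], 0, 1],
  [[0, 0, -0.8], 0, 1],
  [[0, 0, -0.8], 0, 1],
  [[0, 0, -0.8], 0, 1],
  [[0.215, 0.984, 0], 0, 1],
  [[0.215, 0.984, 0], 0, 1],
  [[0.215, 0.984, 0], 0, 1],
  [[0.215, 0.984, 0], 0, 1],
  [[0.215, 0.984, 0], 0, 1],
  [[0.215, 0.984, 0], 0, 1],
  [[0.215, 0.984, 0], 0, 1],
  [[0.215, 0.984, 0], 0, 1],
  [[0.215, 0.984, 0], 0, 1],
  [[0.215, 0.984, 0], 0, 1],
  [[0.215, 0.984, 0], 0, 1],
  [[0.215, 0.984, 0], 0, 1],
])

```text
t: 35.33
ee_pos: [426.7, -29.5, 153.2]
orientation: [-3.142, 0.006, -0.0]
ft_force: [1.2, 1.2, -0.5]
width: 25.0
grasp_force: 30.0
```

Request:
move_arm([
  [[0.215, 0.984, 0], 0, 1],
  [[0.215, 0.984, 0], 0, 1],
  [[0.215, 0.984, 0], 0, 1],
  [[0.215, 0.984, 0], 0, 1],
  [[0.215, 0.984, 0], 0, 1],
  [[0.215, 0.984, 0], 0, 1],
  [[0.215, 0.984, 0], 0, 1],
  [[0.215, 0.984, 0], 0, 1],
  [[0.215, 0.984, 0], 0, 1],
  [[0.215, 0.984, 0], 0, 1],
  [[0.215, 0.984, 0], 0, 1],
  [[0.215, 0.984, 0], 0, 1],
  [[0.215, 0.984, 0], 0, 1],
  [[0.215, 0.984, 0], 0, 1],
  [[0, 0, 0], 0, 1],
  [[0, 0, 0], 0, 1],
  [[0, 0, 0], 0, 1],
  [[0, 0, 0], 0, 1],
])

```text
t: 36.83
ee_pos: [500.3, -371.8, 152.7]
orientation: [-3.141, 0.005, 0.001]
ft_force: [-0.8, 0.6, -0.5]
width: 25.7
grasp_force: 30.0
```

```bash
python3 - <<'E'
from h import *
o=ctrl.get_obs(); print(np.round(o["ee_pos"],1),o["orientation"],o["width"])
c=cam("wrist"); save("tmp.png",c[0])
p=np.array(o["ee_pos"]); find(c,"sleeve",2*(p[2]+12))
E
```

```text
[ 500.3 -371.8  152.7] [-3.14079670e+00  5.30736824e-03  1.32211224e-03] 25.725072809552167
sleeve 0.91 [279. 270.  52.  60.] at z/2 [ 500.6 -371.6  164.7]
```

Request:
move_arm([
  [[0.14, 0, 0.4], 0, 1],
  [[0, 0, 0.5], 0, 1],
  [[0, 0, 0.5], 0, 1],
  [[0, 0, 0.3], 0, 1],
  [[0, 0, 0], 0, 1],
  [[0, 0, 0.1], 0, 1],
  [[0, 0, 0.1], 0, 1],
  [[0, 0, 0.1], 0, 1],
  [[0, 0, 0], 0, 1],
  [[0, 0, 0], 0, 1],
])

```text
t: 37.77
ee_pos: [504.4, -373.1, 102.9]
orientation: [3.141, -0.006, 0.0]
ft_force: [-0.6, -0.3, -1.3]
width: 25.6
grasp_force: 30.0
```

Request:
move_arm([
  [[-0.01, -0.04, 0.1], 0, 1],
  [[0, 0, 0.1], 0, 1],
  [[0, 0, 0.1], 0, 1],
  [[0, 0, 0.1], 0, 1],
  [[0, 0, 0], 0, 1],
  [[0, 0, 0], 0, 1],
])

```text
t: 38.27
ee_pos: [504.0, -371.9, 92.4]
orientation: [-3.141, 0.006, 0.0]
ft_force: [-0.8, -0.5, -1.7]
width: 25.4
grasp_force: 30.0
```

Request:
move_arm([
  [[0, 0, 0.2], 0, 1],
  [[0, 0, 0.2], 0, 1],
  [[0, 0, 0.2], 0, 1],
  [[0, 0, 0.2], 0, 1],
  [[0, 0, 0.2], 0, 1],
  [[0, 0, 0.2], 0, 1],
  [[0, 0, 0.15], 0, 1],
  [[0, 0, 0.06], 0, 1],
  [[0, 0, 0], 0, 1],
  [[0, 0, 0], 0, 1],
])

```text
t: 39.1
ee_pos: [504.0, -372.0, 57.4]
orientation: [-3.141, 0.006, 0.0]
ft_force: [0.6, -0.2, -1.8]
width: 25.8
grasp_force: 30.0
```

Request:
move_arm([
  [[0, 0, 0.05], 0, 1],
  [[0, 0, 0], 0, 1],
  [[0, 0, 0], 0, 0.6],
  [[0, 0, 0], 0, 0.3],
  [[0, 0, 0], 0, 0],
  [[0, 0, 0], 0, 0],
  [[0, 0, 0], 0, 0],
  [[0, 0, 0], 0, 0],
  [[0, 0, -0.4], 0, 0],
  [[0, 0, -0.8], 0, 0],
  [[0, 0, -0.8], 0, 0],
  [[0, 0, -0.8], 0, 0],
  [[0, 0, -0.8], 0, 0],
  [[0, 0, -0.8], 0, 0],
  [[0, 0, -0.8], 0, 0],
  [[0, 0, -0.2], 0, 0],
  [[0, 0, 0], 0, 0],
  [[0, 0, 0], 0, 0],
])

```text
t: 40.6
ee_pos: [503.8, -371.8, 191.0]
orientation: [-3.142, 0.006, 0.0]
ft_force: [-0.6, 0.1, -1.4]
width: 87.6
grasp_force: 0.0
```

```bash
python3 - <<'E'
from h import *
o=ctrl.get_obs(); print(np.round(o["ee_pos"],1),o["width"])
c=cam("wrist"); a=cv2.resize(c[0],None,fx=2,fy=2)
for z in (53,73): 
  pts=np.array([ proj(c,[503.8+13*np.cos(t),-371.9+13*np.sin(t),z]) for t in np.linspace(0,6.28,40)])*2
  cv2.polylines(a,[pts.astype(int)],True,(255,0,0),1)
save("w8.png",a[200:720,140:900])
find(c,"sleeve",2*68);find(c,"bearing",2*46.5);find(c,"pulley",30)
E
```

```text
[ 503.8 -371.8  191. ] 87.63177195977536
sleeve 0.79 [280. 202.  28.  32.] at z/2 [ 502.7 -372.2   68. ]
bearing 0.67 [280. 194.  46.  44.] at z/2 [ 505.5 -372.4   46.5]
pulley 0.79 [318. 297.  55.  44.] at z/2 [ 373.6 -416.9   15. ]
pulley 0.72 [150. 266.  44.  40.] at z/2 [ 414.4 -225.2   15. ]
pulley 0.72 [280. 201.  27.  31.] at z/2 [ 489.5 -372.1   15. ]
pulley 0.63 [381. 373.  56.  42.] at z/2 [ 264.8 -498.9   15. ]
pulley 0.55 [421. 284.  34.  24.] at z/2 [ 390.  -534.4   15. ]
```

View pics/w8.png

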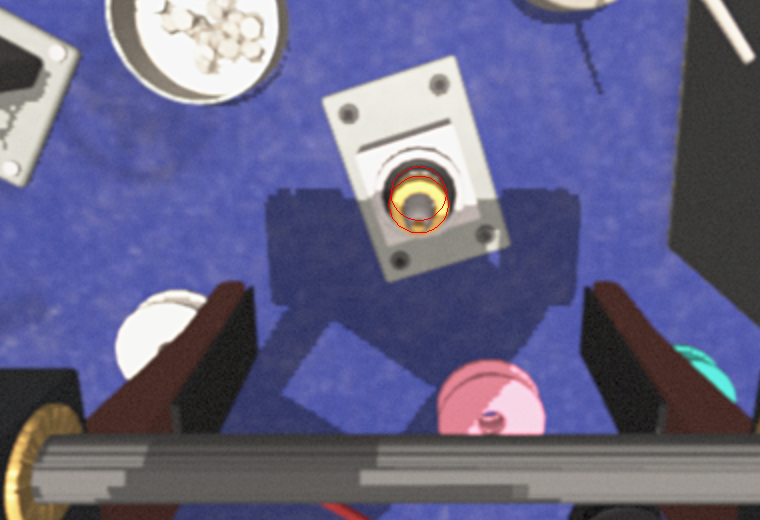

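The sleeve sits on the bearing at crop (419,200), matching the model. Next I go to the aluminium pulley.

Request:
move_arm([
  [[-0.75, -0.92, 0], 0, 0],
  [[-0.75, -0.92, 0], 0, 0],
  [[-0.75, -0.92, 0], 0, 0],
  [[-0.75, -0.92, 0], 0, 0],
  [[-0.75, -0.92, 0], 0, 0],
  [[-0.75, -0.92, 0], 0, 0],
  [[0, 0, 0], 0, 0],
  [[0, 0, 0], 0, 0],
  [[0, 0, 0], 0, 0],
])

```text
t: 41.55
ee_pos: [392.8, -234.0, 191.2]
orientation: [3.141, -0.006, 0.001]
ft_force: [-0.2, -0.6, 0.1]
width: 88.0
grasp_force: 0.0
```

```bash
python3 - <<'E'
from h import *
o=ctrl.get_obs(); print(np.round(o["ee_pos"],1),o["orientation"])
c=cam("wrist"); save("w9.png",cv2.resize(c[0][80:280,150:410],None,fx=3,fy=3))
find(c,"pulley",22)
E
```

```text
[ 392.8 -234.   191.2] [ 3.14109286e+00 -5.78774365e-03  9.91537463e-04]
pulley 0.92 [446. 217.  64.  62.] at z/2 [ 359.2 -417.5   11. ]
pulley 0.9 [534. 208.  47.  58.] at z/2 [ 368.1 -511.7   11. ]
pulley 0.78 [278. 175.  57.  56.] at z/2 [ 406.5 -232.7   11. ]
pulley 0.57 [506. 275.  64.  27.] at z/2 [ 288.  -496.4   11. ]
```

View pics/w9.png

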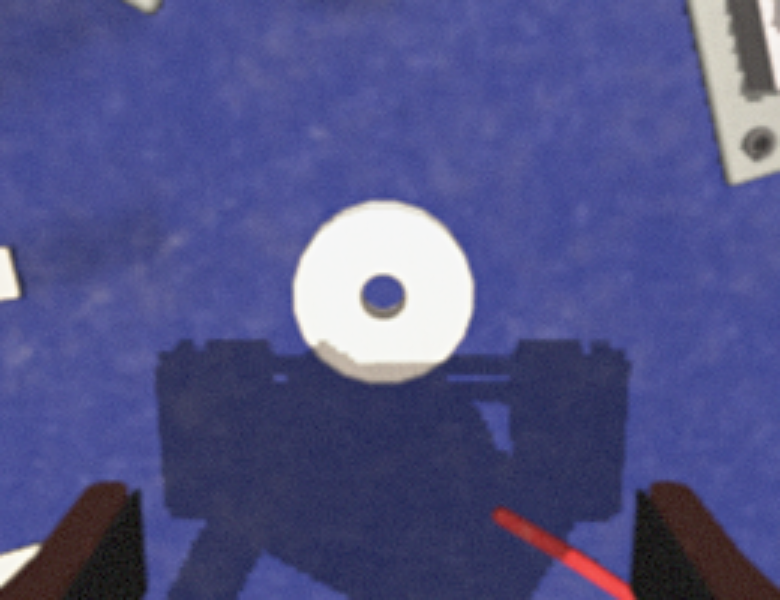

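The wrist crop confirms it: the bare grey-white aluminium pulley is at crop (383,292). The pink, teal and black look-alikes are elsewhere. Descending partway and remeasuring.

Request:
move_arm([
  [[0.5, -0.04, 0], 0, 0],
  [[0, 0, 0.8], 0, 0],
  [[0, 0, 0.8], 0, 0],
  [[0, 0, 0.8], 0, 0],
  [[0, 0, 0.8], 0, 0],
  [[0, 0, 0.8], 0, 0],
  [[0, 0, 0.8], 0, 0],
  [[0, 0, 0], 0, 0],
  [[0, 0, 0], 0, 0],
  [[0, 0, 0], 0, 0],
])

```text
t: 42.48
ee_pos: [405.6, -233.1, 71.6]
orientation: [3.141, -0.006, 0.001]
ft_force: [0.1, -0.3, 0.5]
width: 87.6
grasp_force: 0.0
```

```bash
python3 - <<'E'
from h import *
o=ctrl.get_obs(); print(np.round(o["ee_pos"],1),o["orientation"])
c=cam("wrist"); im=c[0]; print(c[1][1])
for b in cams.cut_out("wrist","pulley")[:2]:
    m=b["pixels"].astype(np.uint8); print(b["p"],np.round(b["rect"]))
    cs=cv2.findContours(m,cv2.RETR_CCOMP,cv2.CHAIN_APPROX_NONE)[0]
    for x in sorted(cs,key=cv2.contourArea)[-2:]:
        e=cv2.fitEllipse(x); print("ellipse",cv2.contourArea(x),np.round(e[0],1),np.round(e[1],1),ray(c,e[0],20).round(1))
# bore: dark/blue blob in the pulley face
u,v=proj(c,[405,-233,22]); g=im[int(v)-20:int(v)+20,int(u)-20:int(u)+20].min(2); y,x=np.where(g<110); print("bore",len(x),ray(c,(x.mean()+int(u)-20,y.mean()+int(v)-20),20).round(1))
E
```

```text
[ 405.6 -233.1   71.6] [ 3.14124219e+00 -6.44258298e-03  9.61369696e-04]
[  0.         327.13167118 207.60373168]
0.73 [278. 226.  87.  90.]
ellipse 218.5 [278.3 224.9] [14.1 20.1] [ 407.7 -232.3   20. ]
ellipse 6072.5 [278.4 225.9] [87.4 88.5] [ 407.  -232.4   20. ]
0.71 [515. 261.  90.  51.]
ellipse 3236.0 [515.2 263.7] [46.7 96.3] [ 377.6 -401.7   20. ]
bore 252 [ 405.3 -232.    20. ]
```

Request:
move_arm([
  [[0.04, -0.03, 0.4], 0, 0],
  [[0, 0, 0.6], 0, 0],
  [[0, 0, 0.6], 0, 0],
  [[0, 0, 0.6], 0, 0],
  [[0, 0, 0.4], 0, 0],
  [[0, 0, 0.14], 0, 0],
  [[0, 0, 0], 0, 0],
  [[0, 0, 0], 0, 0.3],
  [[0, 0, 0], 0, 1],
  [[0, 0, 0], 0, 1],
  [[0, 0, 0], 0, 1],
  [[0, 0, 0], 0, 1],
  [[0, 0, 0], 0, 1],
  [[0, 0, 0], 0, 1],
])

```text
t: 43.75
ee_pos: [406.0, -232.1, 3.2]
orientation: [3.141, -0.006, 0.001]
ft_force: [-0.4, 0.2, 6.4]
width: 61.4
grasp_force: 30.0
```

Request:
move_arm([
  [[0, 0, -0.4], 0, 1],
  [[0, 0, -0.8], 0, 1],
  [[0, 0, -0.8], 0, 1],
  [[0, 0, -0.8], 0, 1],
  [[0, 0, -0.8], 0, 1],
  [[0, 0, -0.8], 0, 1],
  [[0, 0, -0.8], 0, 1],
  [[0, 0, -0.8], 0, 1],
  [[0.653, 0.932, 0], 0, 1],
  [[0.653, 0.932, 0], 0, 1],
  [[0.653, 0.932, 0], 0, 1],
  [[0.653, 0.932, 0], 0, 1],
  [[0.653, 0.932, 0], 0, 1],
  [[0.653, 0.932, 0], 0, 1],
  [[0, 0, 0], 0, 1],
  [[0, 0, 0], 0, 1],
  [[0, 0, 0], 0, 1],
  [[0, 0, 0], 0, 1],
])

```text
t: 45.25
ee_pos: [502.0, -370.8, 152.5]
orientation: [-3.14, 0.006, 0.002]
ft_force: [0.4, -0.2, -1.9]
width: 61.0
grasp_force: 30.0
```

```bash
python3 - <<'E'
from h import *
o=ctrl.get_obs(); p=np.array(o["ee_pos"]); print(np.round(p,1),o["orientation"],o["width"])
c=cam("wrist"); im=c[0]
a=cv2.resize(im[160:360,180:380],None,fx=3,fy=3)
for z,r,col in ((18.8,31,(255,0,0)),(18.8,8,(255,0,0)),(-3.2,8,(0,255,0))):
    pts=np.array([(proj(c,p+[r*np.cos(t),r*np.sin(t),z])-[180,160]+.5)*3 for t in np.linspace(0,6.28,40)])
    cv2.polylines(a,[pts.astype(int)],True,col,1)
save("w10.png",a)
E
```

```text
[ 502.  -370.8  152.5] [-3.14046462e+00  5.72285494e-03  2.13842123e-03] 61.010322024370964
```

View pics/w10.png

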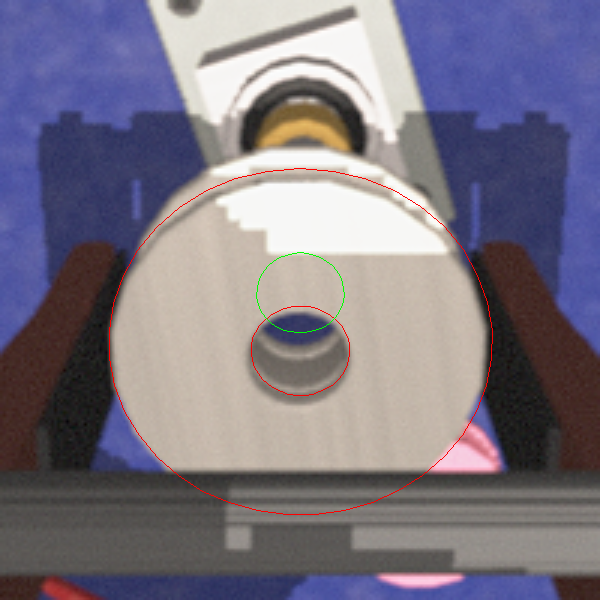

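The pulley bore is at crop (300,357), about 1.2 mm towards the robot from the TCP, so I'll offset for that and lower.

Request:
move_arm([
  [[0.1, 0, 0.4], 0, 1],
  [[0, 0, 0.5], 0, 1],
  [[0, 0, 0.5], 0, 1],
  [[0, 0, 0.3], 0, 1],
  [[0, 0, 0], 0, 1],
  [[0, 0, 0.05], 0, 1],
  [[0, 0, 0.05], 0, 1],
  [[0, 0, 0], 0, 1],
  [[0, 0, 0], 0, 1],
])

```text
t: 46.05
ee_pos: [505.7, -372.3, 108.1]
orientation: [3.141, -0.006, 0.001]
ft_force: [0.5, -0.7, -2.2]
width: 60.8
grasp_force: 30.0
```

Request:
move_arm([
  [[-0.02, -0.02, 0.1], 0, 1],
  [[0, 0, 0.1], 0, 1],
  [[0, 0, 0.1], 0, 1],
  [[0, 0, 0.1], 0, 1],
  [[0, 0, 0], 0, 1],
  [[0, 0, 0], 0, 1],
])

```text
t: 46.55
ee_pos: [504.9, -371.4, 97.4]
orientation: [-3.141, 0.006, 0.001]
ft_force: [0.4, -0.7, -2.2]
width: 61.3
grasp_force: 30.0
```

Request:
move_arm([
  [[0, 0, 0.15], 0, 1],
  [[0, 0, 0.15], 0, 1],
  [[0, 0, 0.15], 0, 1],
  [[0, 0, 0.15], 0, 1],
  [[0, 0, 0.15], 0, 1],
  [[0, 0, 0.05], 0, 1],
  [[0, 0, 0], 0, 1],
  [[0, 0, 0], 0, 1],
])

```text
t: 47.22
ee_pos: [505.0, -371.5, 77.6]
orientation: [-3.142, 0.006, 0.0]
ft_force: [1.0, -0.2, -1.3]
width: 60.8
grasp_force: 30.0
```

Request:
move_arm([
  [[0, 0, 0.05], 0, 1],
  [[0, 0, 0], 0, 1],
  [[0, 0, 0], 0, 0.2],
  [[0, 0, 0], 0, 0.1],
  [[0, 0, 0], 0, 0],
  [[0, 0, 0], 0, 0],
  [[0, 0, 0], 0, 0],
  [[0, 0, 0], 0, 0],
  [[0, 0, -0.3], 0, 0],
  [[0, 0, -0.8], 0, 0],
  [[0, 0, -0.8], 0, 0],
  [[0, 0, -0.8], 0, 0],
  [[0, 0, -0.8], 0, 0],
  [[0, 0, -0.8], 0, 0],
  [[0, 0, -0.8], 0, 0],
  [[0, 0, 0], 0, 0],
  [[0, 0, 0], 0, 0],
  [[0, 0, 0], 0, 0],
  [[0, 0, 0], 0, 0],
  [[0, 0, 0], 0, 0],
])

```text
t: 48.88
ee_pos: [504.4, -371.1, 202.6]
orientation: [-3.14, 0.006, 0.003]
ft_force: [-0.2, -0.7, 0.9]
width: 88.2
grasp_force: 0.0
```

```bash
python3 - <<'E'
from h import *
o=ctrl.get_obs(); print(np.round(o["ee_pos"],1),o["width"])
c=cam("wrist"); im=c[0]
a=cv2.resize(im[80:340,150:410],None,fx=2.2,fy=2.2)
for z,r,C in ((95,31,(255,0,0)),(73,31,(0,255,0)),(95,8,(255,0,0)),(104,3.5,(0,0,255))):
    pts=np.array([(proj(c,[503.9+r*np.cos(t),-371.9+r*np.sin(t),z])-[150,80]+.5)*2.2 for t in np.linspace(0,6.28,40)])
    cv2.polylines(a,[pts.astype(int)],True,C,1)
save("w11.png",a)
find(c,"pulley",2*88)
E
```

```text
[ 504.4 -371.1  202.6] 88.2334844505341
pulley 0.92 [316. 295.  52.  46.] at z/2 [ 413.6 -405.8   88. ]
pulley 0.88 [380. 370.  54.  34.] at z/2 [ 325.9 -473.5   88. ]
pulley 0.82 [417. 281.  29.  29.] at z/2 [ 427.6 -500.    88. ]
pulley 0.61 [280. 201.  72.  70.] at z/2 [ 506.3 -371.6   88. ]
pulley 0.34 [ 72. 146.  92.  95.] at z/2 [ 554.8 -197.8   88. ]
```

View pics/w11.png

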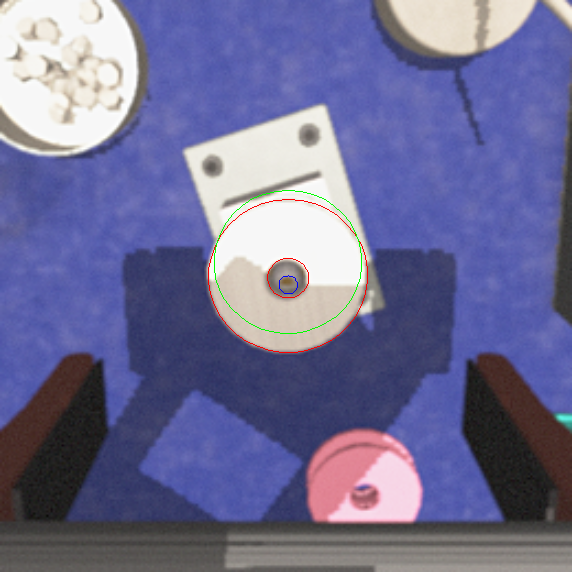

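The pulley sits level at full depth, round the spindle at crop (288,277), and it matches the model outline. The gripper is clear, so I'm handing in.

```bash
python3 -c "
from workcell import ctrl
print(ctrl.close_job())"
```

```text
the job is handed in; nothing more can be done
None
```

The mandrel is seated upright in the stand's socket with the bearing, sleeve and aluminium pulley stacked on it and released, and I handed the job in at about 49 s; the hand-in returned no verdict.

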